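Change over the parts trays

ROBOT

A 6-joint arm with a two-finger parallel gripper is mounted at the origin on the work surface. World frame = base frame: x ahead of the robot, y to its left, z up, the work surface at z = 0. Lengths are in mm, angles in rad, forces in N, time in s.
With the tool pointing down it reaches from about 275 to 1000 mm from the base axis. Payload 8.4 kg.
Tool frame: the origin (TCP) lies midway between the tips of the shut fingers; the grasp point (between the pads) lies 19 mm behind it; z points along the fingers, y is the line along which they close (so a half turn about z gives the same grasp; the last joint's range is limited). The gripper opens to 85 mm and grips with 20 to 120 N. Pads are 22 mm wide; open, the fingers measure 114 mm over their backs; the gripper's body (76 mm by 85 mm) begins 54 mm behind the grasp point. The pads swing forward as they close: fully open they stand 13 mm farther back than shut.
Start: joints at [-1.281, 0.353, 1.633, -0, 1.155, -0.002], TCP at [179.796, -598.583, 231.281] pointing down, gripper open.
Joint ranges: [-2.63, 2.63], [-0.92, 2.1], [0.06, 2.66], [-1.3, 4.44], [0, 2.69], [-3.02, 3.02]. Speed limits (rad/s): [2.22, 2.22, 2.79, 3.14, 3.14, 3.14].

INTERFACE

Orientations are given as [roll, pitch, yaw] about the fixed x, y, z axes, in that order (R = Rz(yaw) Ry(pitch) Rx(roll)).
In Python, from rig import * gives the robot as it stands.
- The arm moves only by the shell command python3 -m jog 'ROWS' [FORCE]. ROWS is JSON, a list of rows, each an object of numbers: "x", "y", "z": the shift along the tool's x, y, z in cm; "spin": the turn about the tool's z in rad; "grip": the closure, from 0 (fully open) to 1 (shut). In form: [{"x": .., "y": .., "z": .., "spin": .., "grip": ..}, ...]. A call has 1 to 20 rows; each row shifts and turns the commanded pose from where the row before left it, along the tool's axes as they then stand; what a row does not reach is not made up. A row lasts 1/12 s, in which the tool goes at most 41.7 mm and 7.16 degrees, less where a joint would pass 70% of its speed; a pose out of reach is approached as far as the arm can. A call with a gripper value outside its range is refused whole. The fingers move at their own pace and stop on an object; FORCE is the grip in N (left out, the last holds). Time passes only in rows, so rows that do not move let the fingers close. It gives the time, the measured TCP pose, the force, the opening and the grip force at its end, in the units of the state.
- sense(): the state, without advancing time (a new reading comes with each control period).
- grab_frame(name): name is "side" or "top" or "wrist"; returns a dict with "pixels" (420x560x3 uint8, blue, green, red), "camera_matrix" (3x3 intrinsics, pixels), "rvec" (rotation vector, rad) and "tvec" (3), from world to camera coordinates, as OpenCV has them; the wrist camera has in their place "T_tool_cam" (4x4, takes a point from camera to tool coordinates, whose origin is the TCP and whose axes are the flange's). Camera axes: x right, y down, z forward; pixel columns grow to the right and rows downward; lengths in mm; the calibration is good to about 2 mm. A picture is of the moment at which its call begins: read the wrist's pose just before it. There is no depth.
- sign_off(): hands the job in; it is judged then, once.
The state is a dict: "clock": time; "qpos": joint angles; "qvel": joint speeds; "joint_efforts": joint torques, N m; "eef_pos": TCP position; "tcp_rot": TCP orientation; "contact_force": force on the tool from outside, world axes, zero at the start; "wrist_torque": the same for the moment, N m; "opening": opening from 0.0 (shut) to 1.0 (fully open); "grasp_force": force on a finger pad.
Only numpy, scipy, OpenCV 4.12 (cv2) and the standard library are available. Lean on these libraries where they do the work, as an engineer would, in place of code of your own. Each camera call takes 0.05 s, during which the arm holds its last target. There are 200 camera calls.

TASK

On the engine bench stand two green steel cases, each with one sliding parts tray, and one tray has been left pulled out. First push that tray fully home; then hook a fingertip behind the front lip of the other tray and draw it out along its rail as far as it goes, with its bearing still lying in it. Do not pinch the lips or lift anything, and leave the other things on the bench where they are.

Things in the scene. Friction and masses are not known exactly. Their poses are not given: they have to be found in the camera images.
- open_tray (a joint): travel of the tray that was left out (starts 60 to 110 mm out) on its rail, m: 0 = home against its stop, 0.13 = fully out against its stop, growing towards -x of its lip's axes (out of the case, roughly to the robot). About 2 N of friction plus 8 N s/m of drag; stays where left. The case is green steel, fixed, 170 (x) x 150 (y) x 78 (z) mm, open-fronted; with the tray home its front edge is 50 mm behind the back of the lip.
- shut_tray (a joint): travel of the other tray (starts 0 to 15 mm out) on its rail, m: 0 = home against its stop, 0.13 = fully out against its stop, growing towards -x of its lip's axes (out of the case, roughly to the robot). About 2 N of friction plus 8 N s/m of drag; stays where left. The case is green steel, fixed, 170 (x) x 150 (y) x 78 (z) mm, open-fronted; with the tray home its front edge is 50 mm behind the back of the lip.
- open_lip (a point): middle of the top edge of the open_tray's upright front lip; moves with the tray; -x points straight out along the rail, z up. Lip: plate 134 mm wide (y), 8 mm thick (x; this point midway), 52 mm high, top 70 mm above the bench. Behind it (+x) is an open finger well 128 mm wide, 52 mm deep below the lip's top, 50 mm long to an 18 mm high divider; side walls end 25 mm below the lip's top.
- shut_lip (a point): middle of the top edge of the shut_tray's upright front lip; moves with the tray; -x points straight out along the rail, z up. Lip: plate 134 mm wide (y), 8 mm thick (x; this point midway), 52 mm high, top 70 mm above the bench. Behind it (+x) is an open finger well 128 mm wide, 52 mm deep below the lip's top, 50 mm long to an 18 mm high divider; side walls end 25 mm below the lip's top.
- bearing_center (a point): centre of a loose steel bearing ring, 52 mm across, 16 mm high, about 0.12 kg, lying flat in the compartment of shut_tray, inside the case at the start; it rides with the tray
- shut_floor (a point): centre of the floor of that compartment, 147 (x) x 128 (y) mm inside; moves with the tray; axes as those of shut_lip
- tub: bystander: white tub with an orange lid, 96 mm across, 120 mm high, origin at the centre of its underside
- spray: bystander: spray can, 60 mm across, 180 mm high, origin at the centre of its underside
- socket: bystander: steel socket standing on end, 32 mm across, 40 mm high, origin at the centre of its underside
- wrench: bystander: wrench lying flat on the bench, 180 mm long along its x, origin under its middle

How it is judged:
By the outcome, as a careful person would: the job done as asked, in the order asked, and still so for the second after the job is handed in, with the robot touching nothing.
It also fails if it takes over 48 s, if anything falls off the work surface, if the arm or the gripper's body presses on something with over 40 N, if the wrist force passes 120 N, or if a joint passes its speed limit or range.

## Working session

There is one attempt and no reset: what is moved stays moved. The work goes in short steps, Python scripts to look and compute and a shell command to move; the robot and the scene stay as the last step left them, time stands still between calls to the robot, and variables do not carry over. Pictures are saved under pics/ and viewed, at most 10 in all, crops included, and the job is handed in when it is done.

```bash
mkdir -p pics; ls
python3 - <<'E'
from rig import *
import cv2,numpy as np
s=sense();print(s['eef_pos'],s['tcp_rot'],s['clock'],s['opening'])
for n in ('top','side'):
    f=grab_frame(n);cv2.imwrite(f'pics/{n}0.png',f['pixels'])
    R=cv2.Rodrigues(np.array(f['rvec'],float))[0];print(n,f['camera_matrix'],(-R.T@np.array(f['tvec']).ravel()))
E
```

```text
pics
[ 179.64705016 -598.13242884  230.56894969] [-3.14022294e+00  3.38104876e-06  2.91755157e-01] 0.0 0.9998239322941733
top [[546.73140933   0.         279.93421079]
 [  0.         546.73140933 208.86932853]
 [  0.           0.           1.        ]] [ 220.78841575   12.0490681  1724.66233688]
side [[414.66513637   0.         282.92559695]
 [  0.         414.66513637 211.79203671]
 [  0.           0.           1.        ]] [ 221.05172015 1045.10348487  709.19628106]
```

View pics/top0.png

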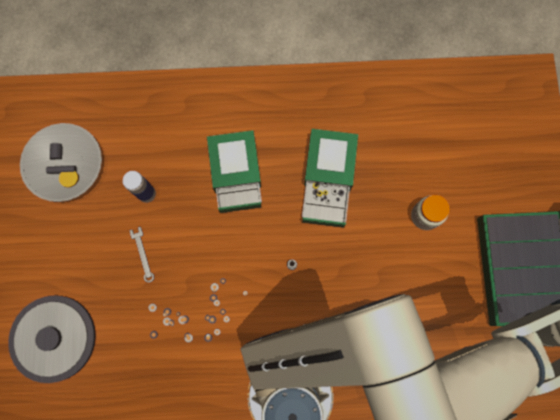

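View pics/side0.png

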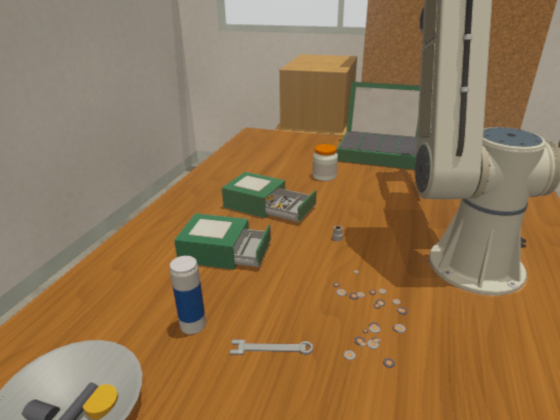

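The top view shows the open tray in the right-hand case, with its lip near (325,222). The shut tray is in the left-hand case, lip near (239,208). The socket is at (292,264), the tub at (433,210) and the spray can at (138,186). The side view agrees.

```bash
cat > h.py <<'E'
import cv2,numpy as np
from rig import *
def ray(f,uv,z):
    R=cv2.Rodrigues(np.array(f['rvec'],float))[0];c=-R.T@np.array(f['tvec'],float).ravel()
    d=R.T@np.linalg.inv(f['camera_matrix'])@np.array([uv[0],uv[1],1.]);return c+d*(z-c[2])/d[2]
def proj(f,p):
    return cv2.projectPoints(np.array(p,float).reshape(-1,3),np.array(f['rvec'],float),np.array(f['tvec'],float),f['camera_matrix'],None)[0].reshape(-1,2)
def green(im):
    h=cv2.cvtColor(im,cv2.COLOR_BGR2HSV);return cv2.inRange(h,(60,90,20),(95,255,255))
E
python3 - <<'E'
from h import *
f=grab_frame('top');im=f['pixels'];m=green(im)
n,l,st,ce=cv2.connectedComponentsWithStats(m)
for i in range(1,n):
    x,y,w,h,a=st[i]
    if a<25 or x>400:continue
    c=cv2.findContours((l==i).astype(np.uint8),cv2.RETR_EXTERNAL,cv2.CHAIN_APPROX_NONE)[0][0]
    r=cv2.minAreaRect(c);b=cv2.boxPoints(r);z=78 if a>500 else 70
    print(st[i],np.round(r[0],1),np.round(r[1],1),r[2],'\n',[np.round(ray(f,p,z)[:2]).tolist() for p in b],np.round(ray(f,r[0],z)))
cr=cv2.resize(im[120:240,195:375],None,fx=4.4,fy=4.4,interpolation=cv2.INTER_CUBIC);cv2.imwrite('pics/c.png',cr)
E
```

```text
[ 306  130   51   56 1377] [331.5 157.1] [46.6 50.7] 7.125016689300537 
 [[652.0, -75.0], [816.0, -104.0], [791.0, -249.0], [628.0, -218.0]] [ 721. -161.   78.]
[ 208  132   52   56 1362] [233. 159.] [50.7 46.3] 82.40535736083984 
 [[804.0, 229.0], [818.0, 83.0], [653.0, 68.0], [640.0, 211.0]] [728. 148.  78.]
[220 203  40   7  52] [239.5 206.2] [ 1.4 39.4] 82.64761352539062 
 [[575.0, 193.0], [585.0, 71.0], [581.0, 71.0], [570.0, 192.0]] [578. 132.  70.]
[304 219  37   6  50] [322.  221.3] [36.2  1.7] 7.594644546508789 
 [[527.0, -65.0], [532.0, -66.0], [512.0, -175.0], [507.0, -174.0]] [ 519. -120.   70.]
```

View pics/c.png

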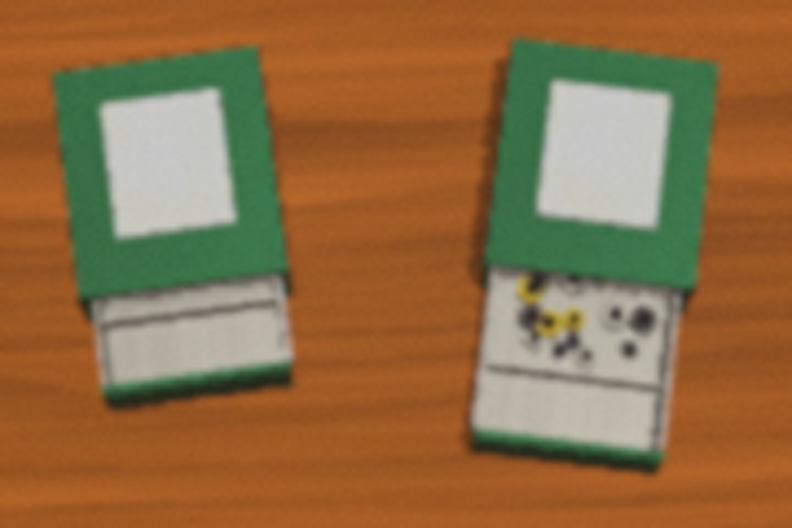

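The crop shows the open lip along (472–660, ~445) and the shut lip along (105–290, ~385). From these:
- The open lip centre is near (516,-125), yaw -0.175, travel about 72 mm.
- The shut lip centre is near (578,133), yaw 0.09, travel about 15 mm.

I'll turn, shut the fingers and move to a point in front of the open lip.

```bash
python3 -m jog '[{"spin":0.116,"grip":1},{"spin":0.116,"grip":1},{"spin":0.116,"grip":1},{"spin":0.116,"grip":1},{"x":1.27,"y":-3.28,"grip":1},{"x":1.27,"y":-3.28,"grip":1},{"x":1.27,"y":-3.28,"grip":1},{"x":1.27,"y":-3.28,"grip":1},{"x":1.27,"y":-3.28,"grip":1},{"x":1.27,"y":-3.28,"grip":1},{"x":1.27,"y":-3.28,"grip":1},{"x":1.27,"y":-3.28,"grip":1},{"x":1.27,"y":-3.28,"grip":1},{"x":1.27,"y":-3.28,"grip":1},{"x":1.27,"y":-3.28,"grip":1},{"x":1.27,"y":-3.28,"grip":1},{"x":1.27,"y":-3.28,"grip":1},{"x":1.27,"y":-3.28,"grip":1},{"x":1.27,"y":-3.28,"grip":1},{"x":1.27,"y":-3.28,"grip":1}]'
cat >> h.py <<'E'
def delta(p):
    s=sense();from_=np.array(s['eef_pos']);from scipy.spatial.transform import Rotation as Ro
    return np.round(Ro.from_euler('xyz',s['tcp_rot']).as_matrix().T@(np.array(p)-from_)/10,2)
def wrist(name):
    s=sense();f=grab_frame('wrist');cv2.imwrite(name,f['pixels']);from scipy.spatial.transform import Rotation as Ro
    T=np.eye(4);T[:3,:3]=Ro.from_euler('xyz',s['tcp_rot']).as_matrix();T[:3,3]=s['eef_pos']
    W=np.linalg.inv(T@np.array(f['T_tool_cam'])); f['rvec']=cv2.Rodrigues(W[:3,:3])[0];f['tvec']=W[:3,3];return f
E
python3 - <<'E'
from h import *
print(delta([472,-117,231]),sense()['tcp_rot'],sense()['qpos'])
f=wrist('pics/w1.png')
# predicted pixel of lip ends
for c,y in (((516,-125),-.175),):
    t=np.array([-np.sin(y),np.cos(y)]);print([proj(f,[*(np.array(c)+k*67*t),70]).tolist() for k in(-1,0,1)])
E
```

```text
[ 4.184e+01 -3.768e+01  1.000e-02] [-3.14056071e+00  1.05129504e-05  2.91811040e-01] [-1.28138912e+00  3.53474089e-01  1.63393412e+00 -1.42024073e-05
  1.15521636e+00 -2.39808325e-03]
[[[-313.4946459498406, -636.7426103077796]], [[-470.6812687011098, -742.7082687823347]], [[-645.9735659452322, -860.8796715255803]]]schema error: expected keys x, y, z, spin, grip
```

View pics/w1.png

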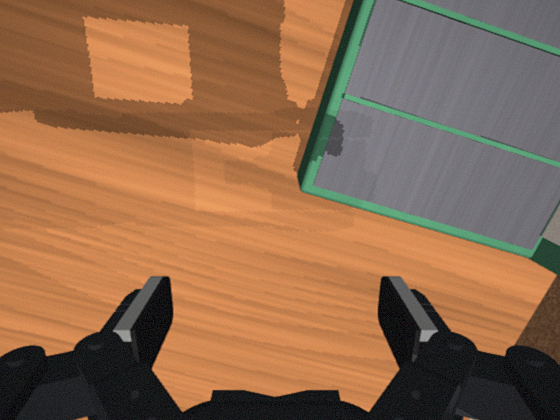

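The call was refused because every row needs all five keys. The wrist view shows only the big organiser box at the right, so nothing has moved. I'll resend with full rows.

```bash
python3 -m jog '[{"x":0,"y":0,"z":0,"spin":0.116,"grip":1},{"x":0,"y":0,"z":0,"spin":0.116,"grip":1},{"x":0,"y":0,"z":0,"spin":0.116,"grip":1},{"x":0,"y":0,"z":0,"spin":0.116,"grip":1},{"x":1.27,"y":-3.28,"z":0,"spin":0,"grip":1},{"x":1.27,"y":-3.28,"z":0,"spin":0,"grip":1},{"x":1.27,"y":-3.28,"z":0,"spin":0,"grip":1},{"x":1.27,"y":-3.28,"z":0,"spin":0,"grip":1},{"x":1.27,"y":-3.28,"z":0,"spin":0,"grip":1},{"x":1.27,"y":-3.28,"z":0,"spin":0,"grip":1},{"x":1.27,"y":-3.28,"z":0,"spin":0,"grip":1},{"x":1.27,"y":-3.28,"z":0,"spin":0,"grip":1},{"x":1.27,"y":-3.28,"z":0,"spin":0,"grip":1},{"x":1.27,"y":-3.28,"z":0,"spin":0,"grip":1},{"x":1.27,"y":-3.28,"z":0,"spin":0,"grip":1},{"x":1.27,"y":-3.28,"z":0,"spin":0,"grip":1},{"x":1.27,"y":-3.28,"z":0,"spin":0,"grip":1},{"x":1.27,"y":-3.28,"z":0,"spin":0,"grip":1},{"x":1.27,"y":-3.28,"z":0,"spin":0,"grip":1},{"x":1.27,"y":-3.28,"z":0,"spin":0,"grip":1}]'
python3 - <<'E'
from h import *
print(delta([472,-117,231]),sense()['tcp_rot'],sense()['qpos'])
f=wrist('pics/w2.png')
for c,y in (((516,-125),-.175),):
    t=np.array([-np.sin(y),np.cos(y)]);print([proj(f,[*(np.array(c)+k*67*t),70]).tolist() for k in(-1,0,1)])
E
```

```text
clock: 1.87
eef_pos: [470.5, -114.7, 231.4]
tcp_rot: [3.142, -0.0, -0.172]
contact_force: [-0.1, -0.6, -0.3]
opening: 0.003
grasp_force: 0.0
[0.19 0.2  0.04] [ 3.14155805e+00 -2.19154792e-04 -1.72144563e-01] [-2.42131521e-01  1.31961626e-01  1.92600335e+00 -2.17174182e-05
  1.08340664e+00  1.50081954e+00]
[[[357.1700491877283, 132.82042758158218]], [[277.08946095864127, 132.63443907986579]], [[196.9587767729241, 132.44833422945464]]]
```

View pics/w2.png

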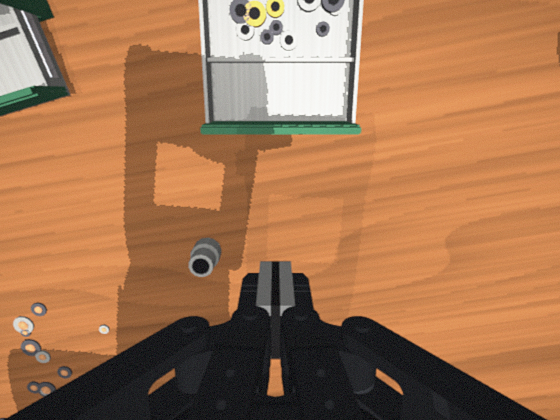

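The lip spans columns 202–360 at row ~128, square to the tool and about 4 px from the prediction. The socket, near (203,258), is clear of the descent. Next I'll descend and push.

```bash
python3 -m jog '[{"x":0,"y":0.1,"z":3.7,"spin":0,"grip":1},{"x":0,"y":0.1,"z":3.7,"spin":0,"grip":1},{"x":0,"y":0.1,"z":3.7,"spin":0,"grip":1},{"x":0,"y":0.1,"z":3.7,"spin":0,"grip":1},{"x":0,"y":0.1,"z":3.7,"spin":0,"grip":1},{"x":1.5,"y":0,"z":0,"spin":0,"grip":1},{"x":1,"y":0,"z":0,"spin":0,"grip":1},{"x":1,"y":0,"z":0,"spin":0,"grip":1},{"x":1,"y":0,"z":0,"spin":0,"grip":1},{"x":1,"y":0,"z":0,"spin":0,"grip":1},{"x":1,"y":0,"z":0,"spin":0,"grip":1},{"x":1,"y":0,"z":0,"spin":0,"grip":1},{"x":1,"y":0,"z":0,"spin":0,"grip":1},{"x":0.8,"y":0,"z":0,"spin":0,"grip":1},{"x":0.5,"y":0,"z":0,"spin":0,"grip":1},{"x":0,"y":0,"z":0,"spin":0,"grip":1}]'
```

```text
clock: 3.25
eef_pos: [567.6, -138.4, 46.7]
tcp_rot: [3.142, -0.003, -0.172]
contact_force: [-0.1, 0.2, 0.4]
opening: 0.004
grasp_force: 0.0
```

```bash
python3 -m jog '[{"x":0.3,"y":0,"z":0,"spin":0,"grip":1},{"x":0.3,"y":0,"z":0,"spin":0,"grip":1},{"x":0.2,"y":0,"z":0,"spin":0,"grip":1}]'
python3 - <<'E'
from h import *
f=grab_frame('side');c=f['pixels'][150:290,150:350];cv2.imwrite('pics/s1.png',cv2.resize(c,None,fx=4,fy=4))
E
```

```text
clock: 3.5
eef_pos: [568.8, -138.5, 45.7]
tcp_rot: [-3.141, 0.01, -0.172]
contact_force: [-20.9, 3.0, 16.1]
opening: -0.0
grasp_force: 10.8
```

View pics/s1.png

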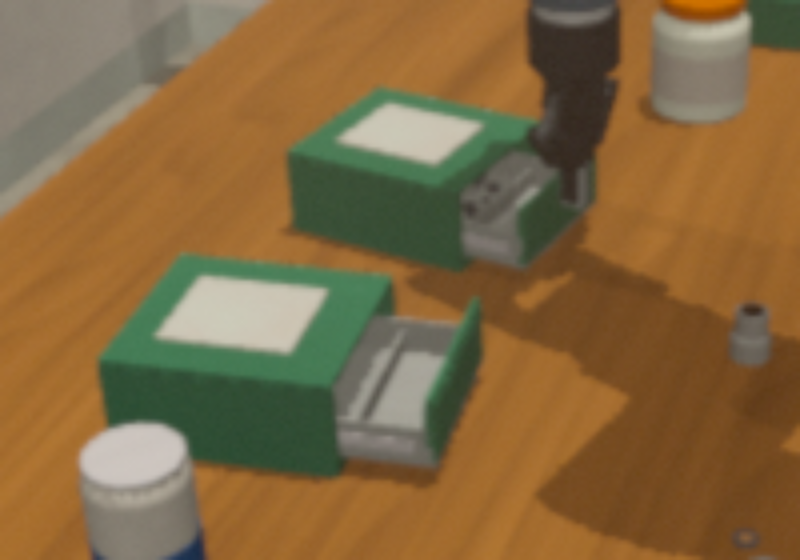

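The side crop shows the finger against the open lip, which is now close to its case, and the force has risen to about 21 N. I can't see the divider clearly, so I'll back off, rise and look from close by before trusting that it's home.

```bash
python3 -m jog '[{"x":-0.8,"y":0,"z":0,"spin":0,"grip":1},{"x":-1.5,"y":0,"z":0,"spin":0,"grip":1},{"x":-1.5,"y":0,"z":0,"spin":0,"grip":1},{"x":-1.5,"y":0,"z":0,"spin":0,"grip":1},{"x":-1.5,"y":0,"z":-3.5,"spin":0,"grip":1},{"x":-1.5,"y":0,"z":-3.5,"spin":0,"grip":1},{"x":0,"y":0,"z":-3.5,"spin":0,"grip":1},{"x":0,"y":0,"z":-3.5,"spin":0,"grip":1},{"x":0,"y":0,"z":0,"spin":0,"grip":1}]'
python3 - <<'E'
from h import *
f=wrist('pics/w3.png');cv2.imwrite('pics/t3.png',grab_frame('top')['pixels'])
E
```

```text
clock: 4.3
eef_pos: [495.3, -126.2, 192.9]
tcp_rot: [3.141, -0.011, -0.172]
contact_force: [1.8, -0.3, -0.1]
opening: -0.002
grasp_force: 0.0
```

View pics/w3.png

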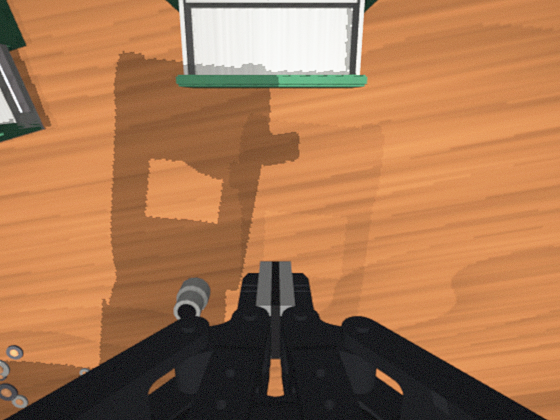

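The lip is at row ~80, and the divider at row ~5 is level with the case's front corners, so the tray looks home. I'll check that numerically and work out the move to the other tray.

Run:
```python
from h import *
f=wrist('pics/w4.png')
g=green(f['pixels']);c=np.where(g[60:100,180:360].any(1))[0]+60;print(c.min(),c.max())
print('lip back/front edge',ray(f,(272,75),70),ray(f,(272,80),70), 'divider',ray(f,(275,5),36))
R=sense();print(R['tcp_rot'],R['eef_pos'])
# well point: 29 mm behind shut lip centre (578,133)
x=np.array([np.cos(.09),np.sin(.09)]);w=np.array([578,133])+29*x;print('well',w,'case front',np.array([646.5,139.5]))
p=np.array([*(np.array([578,133])-60*x),193]);d=p-R['eef_pos'];
y=.09;print('after spin',d[:2]@[np.cos(y),np.sin(y)]/10,d[:2]@[np.sin(y),-np.cos(y)]/10,d[2],p)
```

```text
69 81
lip back/front edge [ 582.25276007 -139.67148824   70.        ] [ 579.08043968 -139.1094865    70.        ] divider [ 630.88417268 -150.27380033   36.        ]
[ 3.14150232e+00 -1.51402497e-03 -1.72218783e-01] [ 491.83237503 -125.25413581  186.46970194]
well [606.88262926 135.60647793] case front [646.5 139.5]
after spin 4.903038863688112 -24.946429125337232 6.530298064285461 [518.24283602 127.60728705 193.        ]
```

It's home: the lip front is at x≈580, in line with the case front less 58 mm, and the stop force was clear. Now to the shut tray.

```bash
python3 -m jog '[{"x":0,"y":0,"z":-0.3,"spin":-0.0873,"grip":1},{"x":0,"y":0,"z":-0.3,"spin":-0.0873,"grip":1},{"x":0,"y":0,"z":0,"spin":-0.0873,"grip":1},{"x":0.7,"y":-3.56,"z":0,"spin":0,"grip":1},{"x":0.7,"y":-3.56,"z":0,"spin":0,"grip":1},{"x":0.7,"y":-3.56,"z":0,"spin":0,"grip":1},{"x":0.7,"y":-3.56,"z":0,"spin":0,"grip":1},{"x":0.7,"y":-3.56,"z":0,"spin":0,"grip":1},{"x":0.7,"y":-3.56,"z":0,"spin":0,"grip":1},{"x":0.7,"y":-3.56,"z":0,"spin":0,"grip":1},{"x":0,"y":0,"z":0,"spin":0,"grip":1},{"x":0,"y":0,"z":0,"spin":0,"grip":1},{"x":0,"y":0,"z":0,"spin":0,"grip":1}]'
python3 - <<'E'
from h import *
f=wrist('pics/w5.png');print(sense()['eef_pos'],sense()['tcp_rot'])
x=np.array([np.cos(.09),np.sin(.09)]);t=np.array([-x[1],x[0]]);c=np.array([578,133])
print([proj(f,[*(c+k*67*t),70]).round().tolist() for k in(-1,0,1)],proj(f,[646.5,139.5,78]))
E
```

```text
clock: 5.53
eef_pos: [517.2, 127.1, 190.7]
tcp_rot: [3.141, 0.003, 0.091]
contact_force: [0.1, -1.2, 0.0]
opening: -0.0
grasp_force: 0.0
[517.40244927 126.53113941 191.04640297] [3.14092637e+00 2.21072388e-03 8.96009639e-02]
[[[368.0, 117.0]], [[274.0, 117.0]], [[180.0, 117.0]]] [[273.29239877   6.43381365]]
```

View pics/w5.png

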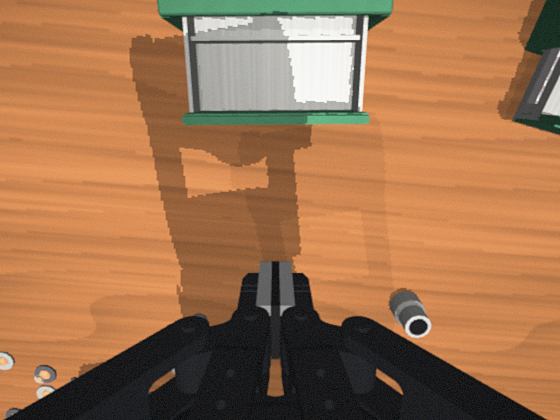

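The lip spans columns 183–369 at row 118, as predicted (117), and the case front is at row ~14, so x≈642. I'll go above the well, then down into it.

```bash
python3 -m jog '[{"x":3,"y":0,"z":0,"spin":0,"grip":1},{"x":3,"y":0,"z":0,"spin":0,"grip":1},{"x":2.8,"y":-0.1,"z":0,"spin":0,"grip":1},{"x":0,"y":0,"z":0,"spin":0,"grip":1},{"x":0,"y":0,"z":0,"spin":0,"grip":1},{"x":0,"y":0,"z":3.5,"spin":0,"grip":1},{"x":0,"y":0,"z":3.5,"spin":0,"grip":1},{"x":0,"y":0,"z":2,"spin":0,"grip":1},{"x":0,"y":0,"z":0,"spin":0,"grip":1},{"x":0,"y":0,"z":0,"spin":0,"grip":1},{"x":0,"y":0,"z":0,"spin":0,"grip":1}]'
```

```text
clock: 6.5
eef_pos: [606.0, 135.8, 103.6]
tcp_rot: [-3.141, -0.001, 0.089]
contact_force: [0.0, -0.7, -0.0]
opening: -0.003
grasp_force: 0.0
```

```bash
python3 -m jog '[{"x":0,"y":0,"z":1.7,"spin":0,"grip":1},{"x":0,"y":0,"z":1.7,"spin":0,"grip":1},{"x":0,"y":0,"z":1.7,"spin":0,"grip":1},{"x":0,"y":0,"z":1.6,"spin":0,"grip":1},{"x":0,"y":0,"z":0,"spin":0,"grip":1},{"x":-0.4,"y":0,"z":0,"spin":0,"grip":1},{"x":-0.4,"y":0,"z":0,"spin":0,"grip":1},{"x":-0.4,"y":0,"z":0,"spin":0,"grip":1},{"x":-0.4,"y":0,"z":0,"spin":0,"grip":1},{"x":-0.5,"y":0,"z":0,"spin":0,"grip":1},{"x":-0.6,"y":0,"z":0,"spin":0,"grip":1},{"x":-0.6,"y":0,"z":0,"spin":0,"grip":1},{"x":-0.6,"y":0,"z":0,"spin":0,"grip":1}]'
```

```text
clock: 7.58
eef_pos: [566.6, 132.8, 35.6]
tcp_rot: [-3.141, -0.001, 0.09]
contact_force: [2.5, -1.2, 1.9]
opening: 0.001
grasp_force: 1.3
```

The lip is hooked, with about 2.5 N of tray friction on the finger. I'll keep drawing it out.

```bash
python3 -m jog '[{"x":-0.6,"y":0,"z":0,"spin":0,"grip":1},{"x":-0.7,"y":0,"z":0,"spin":0,"grip":1},{"x":-0.7,"y":0,"z":0,"spin":0,"grip":1},{"x":-0.7,"y":0,"z":0,"spin":0,"grip":1},{"x":-0.7,"y":0,"z":0,"spin":0,"grip":1},{"x":-0.7,"y":0,"z":0,"spin":0,"grip":1},{"x":-0.7,"y":0,"z":0,"spin":0,"grip":1},{"x":-0.7,"y":0,"z":0,"spin":0,"grip":1},{"x":-0.7,"y":0,"z":0,"spin":0,"grip":1},{"x":-0.6,"y":0,"z":0,"spin":0,"grip":1},{"x":-0.5,"y":0,"z":0,"spin":0,"grip":1},{"x":-0.4,"y":0,"z":0,"spin":0,"grip":1},{"x":-0.3,"y":0,"z":0,"spin":0,"grip":1}]'
```

```text
clock: 8.67
eef_pos: [486.6, 125.5, 35.2]
tcp_rot: [3.142, 0.0, 0.09]
contact_force: [2.7, -0.9, -0.5]
opening: -0.0
grasp_force: 1.1
```

```bash
python3 -m jog '[{"x":-0.3,"y":0,"z":0,"spin":0,"grip":1},{"x":-0.3,"y":0,"z":0,"spin":0,"grip":1},{"x":-0.3,"y":0,"z":0,"spin":0,"grip":1},{"x":-0.3,"y":0,"z":0,"spin":0,"grip":1}]'
python3 -m jog '[{"x":-0.2,"y":0,"z":0,"spin":0,"grip":1},{"x":-0.2,"y":0,"z":0,"spin":0,"grip":1}]'
```

```text
clock: 9.0
eef_pos: [475.1, 124.5, 35.3]
tcp_rot: [-3.142, -0.0, 0.09]
contact_force: [3.0, -2.4, -0.5]
opening: -0.003
grasp_force: 1.1
clock: 9.17
eef_pos: [475.0, 124.8, 35.8]
tcp_rot: [-3.141, -0.008, 0.09]
contact_force: [18.9, -2.5, -14.7]
opening: 0.005
grasp_force: 9.3
```

The stop is reached: 19 N at x=475, about 118 mm of tray travel, which matches the 10–15 mm start. One small extra nudge, then I'll free the finger and rise clear.

```bash
python3 -m jog '[{"x":-0.1,"y":0,"z":0,"spin":0,"grip":1},{"x":0,"y":0,"z":0,"spin":0,"grip":1}]'
python3 -m jog '[{"x":0.7,"y":0,"z":0,"spin":0,"grip":1},{"x":0.7,"y":0,"z":0,"spin":0,"grip":1},{"x":0,"y":0,"z":0,"spin":0,"grip":1},{"x":0,"y":0,"z":-2,"spin":0,"grip":1},{"x":0,"y":0,"z":-3,"spin":0,"grip":1},{"x":0,"y":0,"z":-3.5,"spin":0,"grip":1},{"x":0,"y":0,"z":-3.5,"spin":0,"grip":1},{"x":0,"y":0,"z":-3.5,"spin":0,"grip":1},{"x":-3,"y":0,"z":-2,"spin":0,"grip":1},{"x":-3,"y":0,"z":-2,"spin":0,"grip":1},{"x":-3,"y":0,"z":0,"spin":0,"grip":1},{"x":-1,"y":0,"z":0,"spin":0,"grip":1},{"x":0,"y":0,"z":0,"spin":0,"grip":1},{"x":0,"y":0,"z":0,"spin":0,"grip":1},{"x":0,"y":0,"z":0,"spin":0,"grip":1}]'
python3 - <<'E'
from h import *
a=grab_frame('side')['pixels'][130:290,150:360];w=wrist('pics/w6.png')['pixels']
cv2.imwrite('pics/f.png',np.hstack([cv2.resize(a,(400,305)),cv2.resize(w,(400,305))]))
f=grab_frame('top');cv2.imwrite('pics/t6.png',f['pixels'])
E
```

```text
clock: 9.33
eef_pos: [475.0, 124.9, 36.0]
tcp_rot: [-3.141, -0.009, 0.09]
contact_force: [16.0, -1.3, -13.1]
opening: 0.005
grasp_force: 8.1
clock: 10.58
eef_pos: [385.5, 116.6, 230.2]
tcp_rot: [-3.142, -0.0, 0.09]
contact_force: [1.0, -0.1, -0.0]
opening: -0.001
grasp_force: 0.0
```

View pics/f.png

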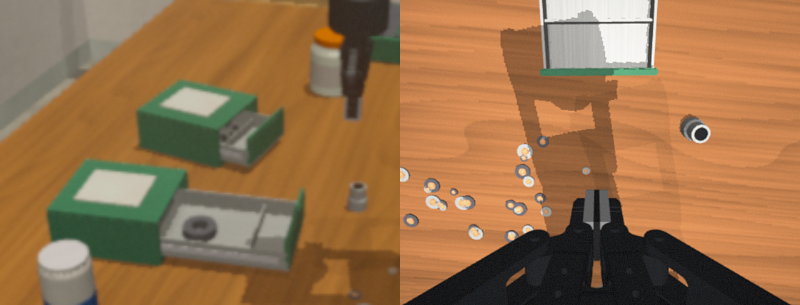

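The shut tray is now far out, with the bearing at (200,228) lying in it, and the socket is still standing. As a last check I'll measure both lips in the top view.

Run:
```python
from h import *
f=grab_frame('top');im=f['pixels'];cv2.imwrite('pics/t7.png',cv2.resize(im[115:285,195:375],None,fx=3.4,fy=3.4,interpolation=cv2.INTER_CUBIC))
m=green(im);n,l,st,ce=cv2.connectedComponentsWithStats(m)
for i in range(1,n):
    if st[i][4]>15 and st[i][0]<400: print(st[i],ce[i].round(1),ray(f,ce[i],70).round())
```

```text
[ 306  130   51   56 1375] [331.1 158.7] [ 718. -161.   70.]
[ 208  132   52   56 1358] [233.4 160.6] [725. 147.  70.]
[306 198  41   6  47] [325.5 200.5] [ 584. -135.   70.]
```

View pics/t7.png

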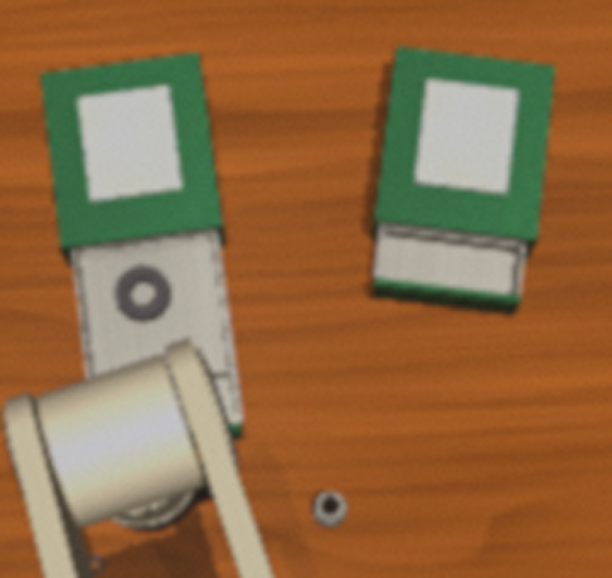

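The right tray's divider sits under the case's front edge and its lip is at x≈584, so it is home. The left tray is out against its stop with the bearing in it. I'm handing in.

```bash
python3 -c "
from rig import *
print(sign_off())"
```

```text
the job is handed in; nothing more can be done
None
```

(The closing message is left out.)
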